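# Tip the cold block out of its foam nest and lay it in the freezer tray

### The arm

A 6-joint arm with a two-finger parallel gripper is mounted at the origin on the work surface. World frame = base frame: x ahead of the robot, y to its left, z up, the work surface at z = 0. Lengths are in mm, angles in rad, forces in N, time in s.
With the tool pointing down it reaches from about 300 to 875 mm from the base axis. Payload 4.2 kg.
Tool frame: the origin (TCP) lies midway between the tips of the shut fingers; the grasp point (between the pads) lies 19 mm behind it (r.grasp_offset is the distance from the TCP to the grasp point, in mm); z points along the fingers, y is the direction in which the jaws open and shut (so a half turn about z gives the same grasp; the last joint's range is limited). The gripper opens to 85 mm and grips with 20 to 120 N. Pads are 22 mm wide; open, the fingers measure 114 mm over their backs; the gripper's body (76 mm by 85 mm) begins 54 mm behind the grasp point. The pads swing forward as they close: fully open they stand 13 mm farther back than shut.
Start: joints at [-1.358, 0.32, 1.565, -0, 1.257, -0.02], TCP at [132.656, -559.503, 231.338] pointing down, gripper open.
Joint ranges: [-3.11, 3.11], [-0.84, 2.01], [0.21, 2.61], [-1.34, 4.49], [0.05, 2.63], [-2.56, 2.56]. Speed limits (rad/s): [2.57, 2.57, 3.14, 3.14, 3.14, 3.14].

### API

Orientations are given as [roll, pitch, yaw] about the fixed x, y, z axes, in that order (R = Rz(yaw) Ry(pitch) Rx(roll)).
In Python, from workcell import monitor, eyes, r gives the robot as it stands.
- The arm moves only by the shell command python3 -m pendant 'ROWS' [FORCE]. ROWS is JSON, a list of rows, each an object with "gripper": the closure, from 0 (fully open) to 1 (shut); "xyz": the shift along the tool's x, y, z in m, a list of three; "turn": the turn, a rotation vector about the tool's x, y, z in rad, a list of three. In form: [{"gripper": gripper, "xyz": [tx, ty, tz], "turn": [wx, wy, wz]}, ...]. A call has 1 to 20 rows; each row shifts and turns the commanded pose from where the row before left it, along the tool's axes as they then stand; what a row does not reach is not made up. A row lasts 1/12 s, in which the tool goes at most 41.7 mm and 7.16 degrees, less where a joint would pass 70% of its speed; a pose out of reach is approached as far as the arm can. A call with a gripper value outside its range is refused whole. The fingers move at their own pace and stop on an object; FORCE is the grip in N (left out, the last holds). Time passes only in rows, so rows that do not move let the fingers close. It gives the time, the measured TCP pose, the force and the opening at its end, in the units of the state.
- monitor.get_state(): the state, without advancing time (a new reading comes with each control period).
- eyes.read_camera(name): name is "scene" or "side" or "wrist"; returns the picture (480x640x3 uint8, red, green, blue); there is no depth.
- eyes.calibration(name): a dict with "vfov" (degrees; the focal length in pixels is half the picture's height over the tangent of half this angle, whatever the lens; pixels are square), "cx", "cy" (the principal point, pixels), "cam_to_world" (4x4, takes a point from camera to world coordinates). Camera axes: x right, y up, looking along -z (the intrinsics and any distortion apply to the point x, -y, -z); pixel columns grow to the right and rows downward; lengths in mm; the calibration is good to about 2 mm. A picture is of the moment at which its call begins: read the wrist's pose just before it. calibration takes no time and is no camera call; for the wrist camera it gives the pose at the moment of the call.
- r.finish_job(): hands the job in, once; it reports no verdict.
The state is a dict: "clock": time; "q": joint angles; "qvel": joint speeds; "tau": joint torques, N m; "tcp_pos": TCP position; "ee_rot": TCP orientation; "force": force on the tool from outside, world axes, zero at the start; "ft_torque": the same for the moment, N m; "finger_gap": finger opening in mm.
Only numpy, scipy, OpenCV 4.12 (cv2) and the standard library are available. Lean on these libraries where they do the work, as an engineer would, in place of code of your own. Each camera call takes 0.05 s, during which the arm holds its last target.

### The job

The aluminium cold block has to go back to the freezer, but it sits flush in its foam nest with no room for fingers: press down on the end at the thumb notch until the other end tips up and stays up. Then take the block by its raised end, lift it out, and set it down gently in the steel tray, lying flat on the tray floor with its wells facing up. Leave the other things on the bench where they are.

Things in the scene. Friction and masses are not known exactly. Their poses are not given: they have to be found in the camera images.
- block_center (a point): Centre (half-way up) of the bare aluminium cold block: solid bar 130 long (x) x 56 wide (y) x 25 high (z) mm, about 0.4 kg, 2 rows of 5 tube wells, 12.5 mm wide, in its upper face; the last 18 mm at either end of that face is plain. Both ends alike. z out of the face with the wells. It starts level in the nest, axes along the nest's, upper face 2 mm below the foam rim.
- nest_seat (a point): Pocket floor under the middle of the block at the start, 43 mm above the bench, 27 mm below the rim. The nest is dark grey foam in a white tub, 220 long (x) x 140 wide (y) x 70 mm high, fixed to the bench, its top flat. x runs along the pocket towards the thumb notch (press end), z up. Pocket: 60 mm wide, from x = -67 to +71.5 mm, so 2 mm of play beside the block, 6.5 mm at the press end.
- nest_ridge (a point): Middle of the straight ridge across the pocket floor, 2.5 mm towards the notch from nest_seat, same axes. The floor is level from the plain end to the ridge, then slopes down at 22 degrees (0.384 rad) to the press end. Pushed down at the press end (a few N, about 25 mm of travel), the block rocks over the ridge onto the slope and stays so when let go; tipped less than 12 degrees it falls back.
- notch (a point): Middle of the thumb notch at rim height, 89 mm from nest_seat along x, same axes: a gap 46 mm wide and 30 mm deep in the middle of the foam rim at the press end, which marks the end to press. Once the block rests on the slope, its other end stands with its top edge about 21 mm above the rim and can be gripped there by its two long sides.
- tray: Plain stainless steel tray, loose on the bench, 0.9 kg: 250 long (x) x 180 wide (y) mm outside, walls 3 mm thick and 20 mm high, floor 3 mm thick. Origin at the centre of its underside, z up. The block fits in it at any angle near its middle.
- cryobox: Bystander: white square lidded sample box, 136 x 136 x 51 mm, origin at the centre of its underside. To be left alone.
- tube_rack: Bystander: grey rack with capped tubes, 90 x 160 x 48 mm, origin at the centre of its underside. To be left alone.
- flask: Bystander: upright steel flask with a white stopper, 104 mm in diameter, 174 mm high, origin at the centre of its underside. To be left alone.
- neck_ring: Bystander: white ring lying flat, 120 mm outside, 56 mm inside, 22 mm high, origin at the centre of its underside. To be left alone.

How it is judged:
By the outcome, as a careful person would: the job done as asked, in the order asked, and still so for the second after the job is handed in, with the robot touching nothing.
It also fails if it takes over 54 s, if anything falls off the work surface, if the arm or the gripper's body presses on something with over 40 N, if the wrist force passes 120 N, or if a joint passes its speed limit or range.

## Working session

There is one attempt and no reset: what is moved stays moved. The work goes in short steps, Python scripts to look and compute and a shell command to move; the robot and the scene stay as the last step left them, time stands still between calls to the robot, and variables do not carry over. Pictures are saved under pics/ and viewed, and the job is handed in when it is done.

```bash
ls; mkdir -p pics
python3 - <<'E'
from workcell import monitor, eyes, r
import cv2
print(monitor.get_state())
for n in ["scene","side","wrist"]:
    c=eyes.calibration(n); print(n,c)
    im=eyes.read_camera(n); cv2.imwrite(f"pics/{n}0.png",im[:,:,::-1])
E
```

```text
pics
{'clock': 0.0, 'q': array([-1.35801612e+00,  3.20304654e-01,  1.56568607e+00,  5.73254468e-06,
        1.25737186e+00, -2.00195852e-02]), 'qvel': array([ 0.00100994,  0.00081411,  0.0004572 ,  0.00045726, -0.00092622,
       -0.00017039]), 'tau': array([-1.63239529e-03, -4.15521526e+01, -2.34161675e+01, -1.82478138e-04,
        8.06808472e-03, -1.89420899e-05]), 'tcp_pos': array([ 132.54589535, -559.02986149,  230.47218495]), 'ee_rot': array([-3.13982318e+00, -4.08800256e-05,  2.32797979e-01]), 'force': array([ 0.30305484, -0.3839707 ,  0.29809085]), 'ft_torque': array([ 0.01999399,  0.02323132, -0.0362679 ]), 'finger_gap': 84.76834535948105}
scene {'vfov': 51.9195360118411, 'cx': 320.0383284272772, 'cy': 253.27882537741004, 'cam_to_world': array([[ 5.83360099e-01, -5.19882860e-01,  6.24029491e-01,
         1.67148514e+03],
       [ 8.12040282e-01,  3.57445164e-01, -4.61328013e-01,
        -8.06600515e+02],
       [ 1.67802026e-02,  7.75857439e-01,  6.30685071e-01,
         1.16676529e+03],
       [ 0.00000000e+00,  0.00000000e+00,  0.00000000e+00,
         1.00000000e+00]])}
si
[... 180 characters left out ...]
],
       [-1.66956392e-01,  6.73928187e-01, -7.19684905e-01,
        -1.34091322e+03],
       [ 9.98260328e-03,  7.31047999e-01,  6.82253011e-01,
         1.36196282e+03],
       [ 0.00000000e+00,  0.00000000e+00,  0.00000000e+00,
         1.00000000e+00]])}
wrist {'vfov': 63.95660073518764, 'cx': 320.67799389381, 'cy': 246.51716993068982, 'cam_to_world': array([[ 2.30348127e-01,  9.35672874e-01,  2.67312575e-01,
         2.00255363e+02],
       [-9.73106746e-01,  2.21975294e-01,  6.15648378e-02,
        -5.44098845e+02],
       [-1.73223864e-03, -2.74305015e-01,  9.61641179e-01,
         3.73821511e+02],
       [ 0.00000000e+00,  0.00000000e+00,  0.00000000e+00,
         1.00000000e+00]])}
```

View pics/scene0.png

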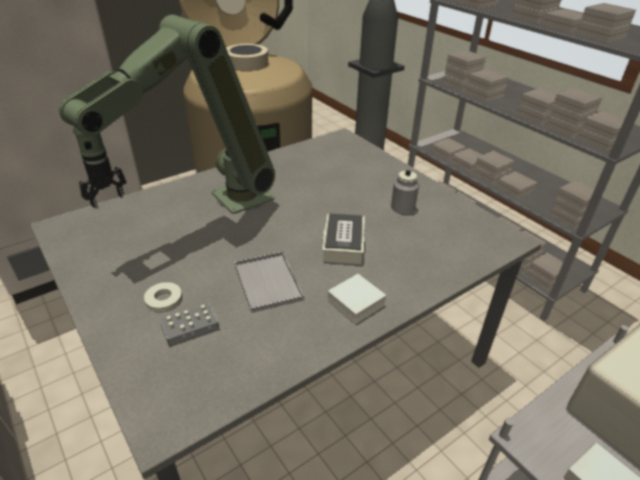

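View pics/side0.png

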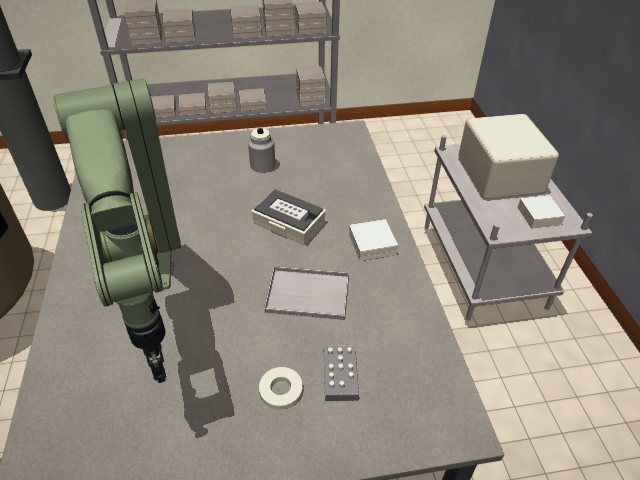

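View pics/wrist0.png

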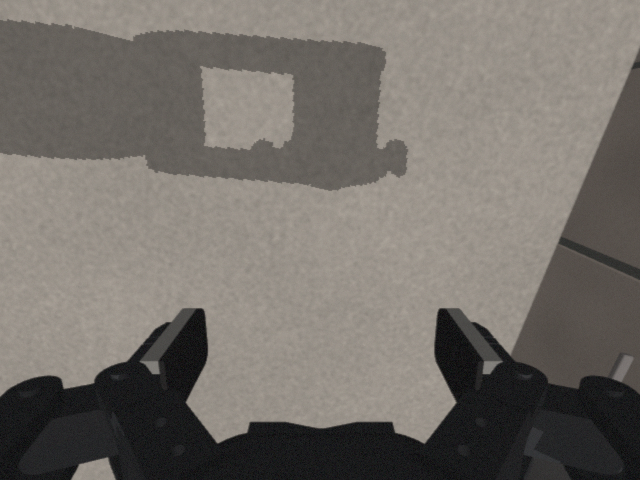

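```bash
cat > h.py <<'E'
import numpy as np, cv2
from workcell import monitor, eyes, r
def ray(c,u,v):
    f=240/np.tan(np.radians(c['vfov'])/2)
    M=c['cam_to_world']; d=M[:3,:3]@np.array([(u-c['cx'])/f,-(v-c['cy'])/f,-1.]); return M[:3,3],d
def onz(c,u,v,z):
    o,d=ray(c,u,v); return o+d*(z-o[2])/d[2]
def proj(c,p):
    f=240/np.tan(np.radians(c['vfov'])/2)
    M=c['cam_to_world']; q=M[:3,:3].T@(np.array(p)-M[:3,3]); return c['cx']+f*q[0]/-q[2], c['cy']-f*q[1]/-q[2]
def tri(a,b):
    A=[];B=[]
    for o,d in (a,b):
        d=d/np.linalg.norm(d);P=np.eye(3)-np.outer(d,d);A.append(P);B.append(P@o)
    return np.linalg.solve(sum(A),sum(B))
E
python3 - <<'E'
import cv2
a=cv2.imread('pics/side0.png')[180:320,240:400]; b=cv2.imread('pics/scene0.png')[200:320,225:385]
cv2.imwrite('pics/sidez.png',cv2.resize(a,None,fx=4,fy=4,interpolation=cv2.INTER_CUBIC))
cv2.imwrite('pics/scenez.png',cv2.resize(b,None,fx=4,fy=4,interpolation=cv2.INTER_CUBIC))
from h import *
c=eyes.calibration('side')
print('nest approx',onz(c,289,208,70)); print('tray',onz(c,308,294,20)); print(onz(c,374,235,51),onz(c,262,148,100),onz(c,341,372,48),onz(c,281,387,22))
E
```

```text
nest approx [527.99995289 152.09572747  70.        ]
tray [ 540.92309164 -214.4154124    20.        ]
[802.74197898 -13.65621276  51.        ] [464.13749365 497.89335039 100.        ] [ 584.90734071 -527.69465484   48.        ] [ 418.11736957 -531.39809398   22.        ]
```

View pics/sidez.png

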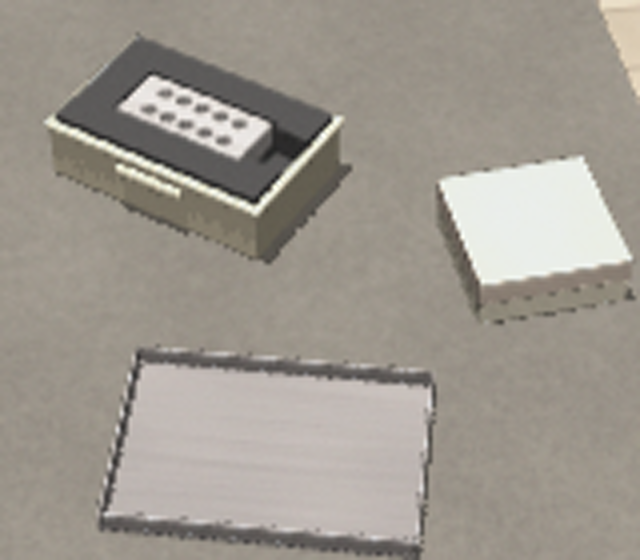

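View pics/scenez.png

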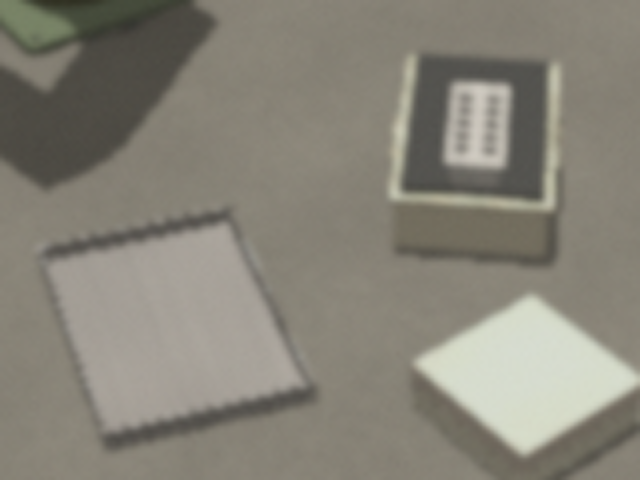

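Run:
```python
from h import *
cs=eyes.calibration('side'); cc=eyes.calibration('scene')
def go(c,pts,off,z):
    P=np.array([onz(c,x/4+off[0],y/4+off[1],z) for x,y in pts]); 
    print(P.mean(0).round(1)); 
    for i in range(4):
        e=P[(i+1)%4]-P[i]; print('  ',P[i].round(1), np.linalg.norm(e).round(1), np.arctan2(e[1],e[0]).round(3))
print('side tub');go(cs,[(46,121),(258,212),(343,120),(140,37)],(240,180),70)
print('side block');go(cs,[(119,107),(240,160),(272,122),(153,74)],(240,180),68)
print('scene tub');go(cc,[(408,55),(394,195),(554,207),(560,64)],(225,200),70)
print('scene block');go(cc,[(450,83),(444,163),(507,168),(512,86)],(225,200),68)
print('side tray');go(cs,[(138,350),(101,525),(420,555),(435,375)],(240,180),20)
print('scene tray');go(cc,[(40,248),(107,440),(313,392),(230,213)],(225,200),20)
```

```text
side tub
[526.1 140.5  70. ]
   [394.3 160.7  70. ] 224.2 -0.713
   [563.9  14.   70. ] 141.3 0.856
   [656.5 120.8  70. ] 221.4 2.423
   [489.9 266.5  70. ] 142.6 -2.306
side block
[527.1 150.   68. ]
   [460.6 172.   68. ] 131.2 -0.731
   [558.3  84.4  68. ] 57.9 0.913
   [593.7 130.2  68. ] 128.3 2.436
   [496.  213.4  68. ] 54.5 -2.278
scene tub
[535.  146.1  70. ]
   [402.5 161.3  70. ] 220.6 -0.691
   [572.5  20.8  70. ] 142.6 0.849
   [666.7 127.8  70. ] 223.3 2.424
   [498.5 274.7  70. ] 148.6 -2.273
scene block
[528.8 150.2  68. ]
   [461.2 168.4  68. ] 126.5 -0.694
   [558.4  87.5  68. ] 57.6 0.84
   [596.9 130.3  68. ] 129.3 2.432
   [498.8 214.7  68. ] 59.7 -2.254
side tray
[ 543.2 -206.1   20. ]
   [448.2 -83.2  20. ] 185.0 -1.832
   [ 400.5 -262.    20. ] 246.4 -0.277
   [ 637.5 -329.5   20. ] 186.3 1.304
   [ 686.6 -149.8   20. ] 247.5 2.869
scene tray
[ 551.5 -199.8   20. ]
   [ 404.  -248.7   20. ] 253.1 -0.278
   [ 647.4 -318.1   20. ] 174.2 1.287
   [ 696.2 -150.8   20. ] 247.7 2.858
   [458.4 -81.6  20. ] 175.7 -1.886
```

```bash
python3 -m pendant '[{"gripper":0,"xyz":[0,0,0],"turn":[0,0,-0.122]},{"gripper":0,"xyz":[0,0,0],"turn":[0,0,-0.122]},{"gripper":0,"xyz":[0,0,0],"turn":[0,0,-0.122]},{"gripper":0,"xyz":[0,0,0],"turn":[0,0,-0.122]},{"gripper":0,"xyz":[0,0,0],"turn":[0,0,-0.122]},{"gripper":0,"xyz":[0,0,0],"turn":[0,0,-0.122]},{"gripper":0,"xyz":[0,0,0],"turn":[0,0,-0.122]},{"gripper":0,"xyz":[0,0,0],"turn":[0,0,-0.122]},{"gripper":0,"xyz":[0,0,0],"turn":[0,0,-0.122]},{"gripper":0,"xyz":[0,0,0],"turn":[0,0,-0.122]},{"gripper":0,"xyz":[0,0,0],"turn":[0,0,-0.122]},{"gripper":0,"xyz":[0,0,0],"turn":[0,0,-0.122]},{"gripper":0,"xyz":[0,0,0],"turn":[0,0,-0.122]},{"gripper":0,"xyz":[0,0,0],"turn":[0,0,-0.122]},{"gripper":0,"xyz":[0,0,0],"turn":[0,0,-0.122]},{"gripper":0,"xyz":[0,0,0],"turn":[0,0,-0.122]},{"gripper":0,"xyz":[0,0,0],"turn":[0,0,-0.122]},{"gripper":0,"xyz":[0,0,0],"turn":[0,0,-0.122]}]'
python3 -m pendant '[{"gripper":0,"xyz":[0.005,0.04,0],"turn":[0,0,0]},{"gripper":0,"xyz":[0.005,0.04,0],"turn":[0,0,0]},{"gripper":0,"xyz":[0.005,0.04,0],"turn":[0,0,0]},{"gripper":0,"xyz":[0.005,0.04,0],"turn":[0,0,0]},{"gripper":0,"xyz":[0.005,0.04,0],"turn":[0,0,0]},{"gripper":0,"xyz":[0.005,0.04,0],"turn":[0,0,0]},{"gripper":0,"xyz":[0.005,0.04,0],"turn":[0,0,0]},{"gripper":0,"xyz":[0.005,0.04,0],"turn":[0,0,0]},{"gripper":0,"xyz":[0.005,0.04,0],"turn":[0,0,0]},{"gripper":0,"xyz":[0.005,0.04,0],"turn":[0,0,0]},{"gripper":0,"xyz":[0.005,0.04,0],"turn":[0,0,0]},{"gripper":0,"xyz":[0.005,0.04,0],"turn":[0,0,0]},{"gripper":0,"xyz":[0.005,0.04,0],"turn":[0,0,0]},{"gripper":0,"xyz":[0.005,0.04,0],"turn":[0,0,0]},{"gripper":0,"xyz":[0.005,0.04,0],"turn":[0,0,0]},{"gripper":0,"xyz":[0.005,0.04,0],"turn":[0,0,0]},{"gripper":0,"xyz":[0.005,0.04,0],"turn":[0,0,0]},{"gripper":0,"xyz":[0.005,0.04,0],"turn":[0,0,0]},{"gripper":0,"xyz":[0.005,0.035,0],"turn":[0,0,0]},{"gripper":0,"xyz":[0,0,0],"turn":[0,0,0]}]'
python3 - <<'E'
from h import *
print(monitor.get_state())
c=eyes.calibration('wrist');im=eyes.read_camera('wrist'); cv2.imwrite('pics/w1.png',im[:,:,::-1]); np.save('w1.npy',c,allow_pickle=True)
E
```

```text
clock: 1.65
tcp_pos: [132.6, -559.3, 230.9]
ee_rot: [3.141, -0.001, 2.435]
force: [0.2, 0.6, -0.1]
finger_gap: 85.4
clock: 3.32
tcp_pos: [557.5, 78.9, 230.4]
ee_rot: [3.138, -0.0, 2.433]
force: [-0.0, -0.1, -0.1]
finger_gap: 85.4
{'clock': 3.3167, 'q': array([ 0.11880009,  0.3003424 ,  1.59508896,  0.00253772,  1.24416332,
       -0.74470833]), 'qvel': array([-0.06591959, -0.04543511,  0.07797238, -0.06410969,  0.04227616,
       -0.055697  ]), 'tau': array([ 1.69560760e+00, -3.99442506e+01, -2.35169524e+01,  2.81697605e-01,
       -1.29082531e-03,  3.23887998e-01]), 'tcp_pos': array([557.47852545,  78.8939506 , 230.41851043]), 'ee_rot': array([ 3.13849417e+00, -4.15009256e-04,  2.43349355e+00]), 'force': array([-0.01876713, -0.0679158 , -0.11853295]), 'ft_torque': array([ 0.00639054, -0.06242518, -0.00418212]), 'finger_gap': 85.35245097129203}
```

View pics/w1.png

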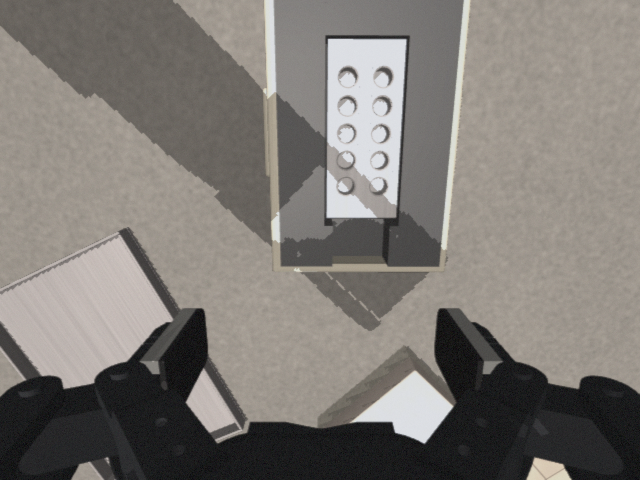

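```bash
python3 - <<'E'
from h import *
c=np.load('w1.npy',allow_pickle=True).item()
P=np.array([onz(c,u,v,68) for u,v in [(327.5,38),(408,38),(397.5,218),(326.5,218)]])
print(P.round(1),P.mean(0).round(1))
ex=(P[3]+P[2]-P[0]-P[1])/2; ey=(P[1]+P[2]-P[0]-P[3])/2
print(np.linalg.norm(ex),np.linalg.norm(ey),np.arctan2(ex[1],ex[0]),np.arctan2(ey[1],ey[0]))
Q=np.array([onz(c,u,v,70) for u,v in [(328.5,36),(409,36.5),(397,224),(325.5,224.5)]]);print('pocket',Q.round(1),Q.mean(0).round(1))
for n in [(275,270),(443,270)]: print('rim corner',onz(c,*n,70).round(1))
a=-0.709; ctr=P.mean(0)
M=c['cam_to_world']
# wells
W=np.array([onz(c,u,v,68) for u,v in [(347.5,76),(382.5,76),(345.5,185.5),(378.5,185)]]); print('wells',W.round(1),W.mean(0).round(1))
E
python3 - <<'E'
import cv2
a=cv2.imread('pics/w1.png')[20:280,260:480]
cv2.imwrite('pics/w1z.png',cv2.resize(a,None,fx=2.3,fy=2.3,interpolation=cv2.INTER_CUBIC))
E
```

```text
[[456.2 171.8  68. ]
 [493.8 215.6  68. ]
 [593.3 129.9  68. ]
 [555.8  86.2  68. ]] [524.8 150.9  68. ]
131.32269047895772 57.61280058509664 -0.7104832982418905 0.8623763192429268
pocket [[456.1 172.8  70. ]
 [493.5 216.1  70. ]
 [596.4 126.5  70. ]
 [559.   82.4  70. ]] [526.3 149.5  70. ]
rim corner [561.2  25.2  70. ]
rim corner [652.7 131.8  70. ]
wells [[485.  166.7  68. ]
 [501.7 186.2  68. ]
 [545.7 114.6  68. ]
 [562.4 134.7  68. ]] [523.7 150.5  68. ]
```

View pics/w1z.png

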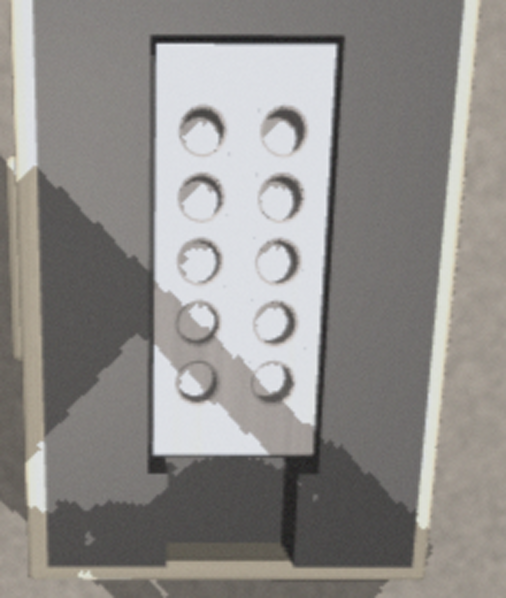

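```bash
python3 -m pendant '[{"gripper":1,"xyz":[0.004,0.017,0.03],"turn":[0,0,0]},{"gripper":1,"xyz":[0.004,0.017,0.03],"turn":[0,0,0]},{"gripper":1,"xyz":[0,0,0.03],"turn":[0,0,0]},{"gripper":1,"xyz":[0,0,0.03],"turn":[0,0,0]},{"gripper":1,"xyz":[0,0,0.02],"turn":[0,0,0]},{"gripper":1,"xyz":[0,0,0],"turn":[0,0,0]},{"gripper":1,"xyz":[0,0,0],"turn":[0,0,0]},{"gripper":1,"xyz":[0,0,0],"turn":[0,0,0]},{"gripper":1,"xyz":[0,0,0],"turn":[0,0,0]},{"gripper":1,"xyz":[0,0,0],"turn":[0,0,0]},{"gripper":1,"xyz":[0,0,0],"turn":[0,0,0]},{"gripper":1,"xyz":[0,0,0],"turn":[0,0,0]}]'
python3 - <<'E'
from h import *
c=eyes.calibration('wrist');im=eyes.read_camera('wrist'); cv2.imwrite('pics/w2.png',im[:,:,::-1]); np.save('w2.npy',c,allow_pickle=True)
s=monitor.get_state();t=s['tcp_pos'];print(t,s['ee_rot'],s['finger_gap'])
d=t[:2]-np.array([526,150.5]);a=-.7105
print('in nest',d@[np.cos(a),np.sin(a)],d@[-np.sin(a),np.cos(a)])
E
```

```text
clock: 4.37
tcp_pos: [571.1, 104.8, 92.2]
ee_rot: [3.14, 0.001, 2.429]
force: [-0.0, -0.2, -0.3]
finger_gap: -0.3
[570.94507164 104.77436644  91.94298401] [3.14078966e+00 8.04786135e-04 2.42879401e+00] -0.04164429094684981
in nest 63.89282294758908 -5.347915971072477
```

View pics/w2.png

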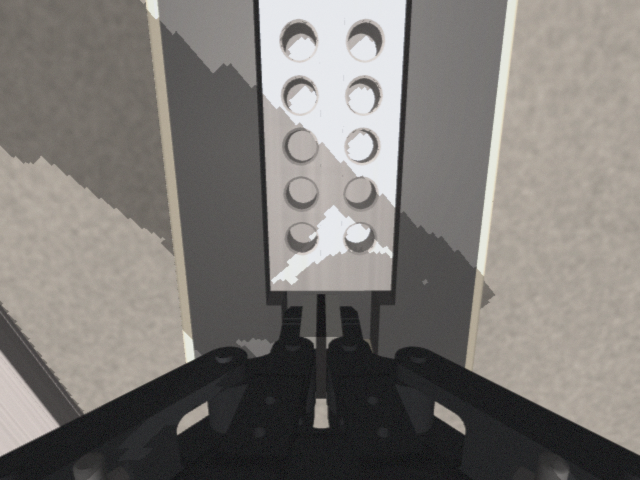

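Run:
```python
from h import *
c=np.load('w2.npy',allow_pickle=True).item()
P=np.array([onz(c,u,v,68) for u,v in [(269.5,291),(392,291),(260,0),(410.5,0)]]);print(P.round(1))
e=(P[0]+P[1])/2; a=-.7105; print('end mid',e,'centre',e[:2]-65*np.array([np.cos(a),np.sin(a)]))
m=(P[2]+P[3])/2; print(np.arctan2(*(e-m)[1::-1]))
print(proj(c,[571,104.8,92]))
```

```text
[[555.3  85.9  68. ]
 [592.9 129.3  68. ]
 [465.2 164.8  68. ]
 [502.9 208.4  68. ]]
end mid [574.10032122 107.57929435  68.        ] centre [524.82799004 149.97313093]
-0.7203637941084317
(np.float64(322.16987552428947), np.float64(312.4996062001953))
```

```bash
python3 -m pendant '[{"gripper":1,"xyz":[0.002,0.005,0.01],"turn":[0,0,0]},{"gripper":1,"xyz":[0,0,0.008],"turn":[0,0,0]},{"gripper":1,"xyz":[0,0,0.004],"turn":[0,0,0]},{"gripper":1,"xyz":[0,0,0.003],"turn":[0,0,0]},{"gripper":1,"xyz":[0,0,0.003],"turn":[0,0,0]},{"gripper":1,"xyz":[0,0,0.003],"turn":[0,0,0]}]'
python3 -m pendant '[{"gripper":1,"xyz":[0,0,0.003],"turn":[0,0,0]},{"gripper":1,"xyz":[0,0,0.003],"turn":[0,0,0]}]'
```

```text
clock: 4.92
tcp_pos: [572.5, 109.8, 59.8]
ee_rot: [-3.141, -0.0, 2.429]
force: [-0.0, -0.1, -0.9]
finger_gap: -0.3
clock: 5.08
tcp_pos: [572.5, 109.8, 54.1]
ee_rot: [3.142, 0.0, 2.429]
force: [-0.0, 0.1, -0.2]
finger_gap: 0.2
```

```bash
python3 -m pendant '[{"gripper":1,"xyz":[0,0,0.003],"turn":[0,0,0]},{"gripper":1,"xyz":[0,0,0.002],"turn":[0,0,0]},{"gripper":1,"xyz":[0,0,0],"turn":[0,0,0]}]'
python3 - <<'E'
from h import *
im=eyes.read_camera('wrist'); cv2.imwrite('pics/w3.png',im[:,:,::-1]); print(monitor.get_state()['force'])
E
```

```text
clock: 5.33
tcp_pos: [572.3, 109.8, 48.9]
ee_rot: [-3.141, -0.0, 2.429]
force: [0.2, -0.4, 0.4]
finger_gap: -0.3
[ 0.50941465 -0.07041012  0.52824492]
```

View pics/w3.png

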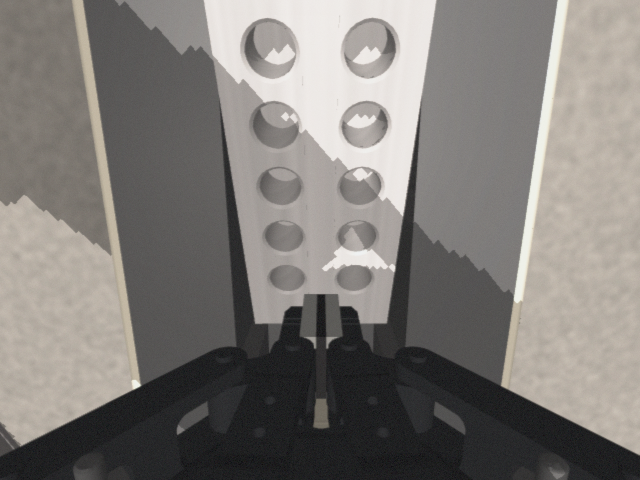

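```bash
python3 -m pendant '[{"gripper":1,"xyz":[0,0,-0.01],"turn":[0,0,0]},{"gripper":1,"xyz":[0,0,-0.03],"turn":[0,0,0]},{"gripper":1,"xyz":[0,0,-0.04],"turn":[0,0,0]},{"gripper":0,"xyz":[0,0,-0.04],"turn":[0,0,0]},{"gripper":0,"xyz":[0,0,-0.03],"turn":[0,0,0]},{"gripper":0,"xyz":[0,0,0],"turn":[0,0,0]},{"gripper":0,"xyz":[0,0,0],"turn":[0,0,0]},{"gripper":0,"xyz":[0,0,0],"turn":[0,0,0]}]'
python3 - <<'E'
from h import *
c=eyes.calibration('wrist');im=eyes.read_camera('wrist'); cv2.imwrite('pics/w4.png',im[:,:,::-1]); np.save('w4.npy',c,allow_pickle=True)
im=eyes.read_camera('side'); cv2.imwrite('pics/s4.png',cv2.resize(im[180:270,240:340,::-1],None,fx=5,fy=5,interpolation=cv2.INTER_CUBIC))
E
```

```text
clock: 6.05
tcp_pos: [571.9, 109.8, 199.3]
ee_rot: [-3.141, -0.0, 2.429]
force: [0.0, 0.2, 0.2]
finger_gap: 60.2
```

View pics/w4.png

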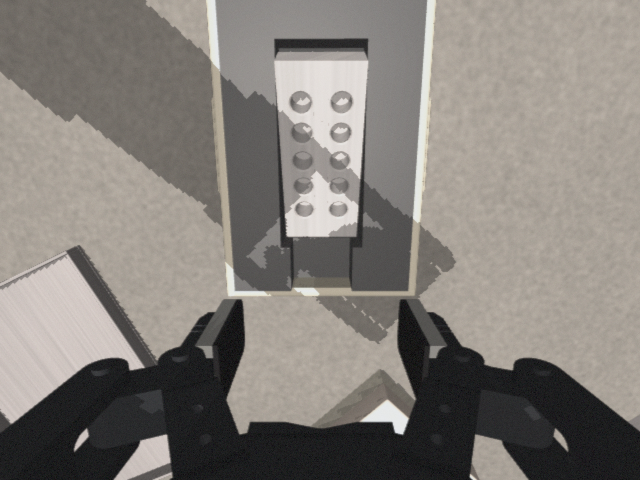

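View pics/s4.png

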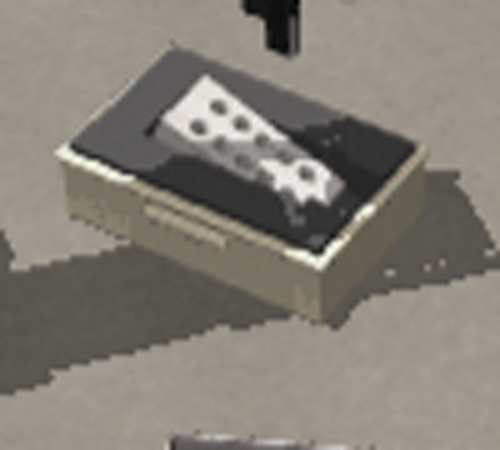

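Run:
```python
from h import *
c=np.load('w4.npy',allow_pickle=True).item(); n0=np.array([525.3,150.2]);a=-.7105
ux=np.array([np.cos(a),np.sin(a)]);uy=np.array([-np.sin(a),np.cos(a)])
def n(p): d=p[:2]-n0; return (d@ux).round(1),(d@uy).round(1)
for z in (89,91.5,93):
  print(z,[n(onz(c,u,v,z)) for u,v in [(275,60),(368,60)]])
print('press end z43',[n(onz(c,u,v,43)) for u,v in [(287,237),(357,237)]])
print('pocket',[n(onz(c,u,v,70)) for u,v in [(276,39),(368,39),(362,246),(283,246)]])
s=monitor.get_state();print(s['tcp_pos'],n(s['tcp_pos']))
```

```text
89 [(np.float64(-52.0), np.float64(-28.2)), (np.float64(-51.9), np.float64(27.8))]
91.5 [(np.float64(-51.6), np.float64(-28.0)), (np.float64(-51.4), np.float64(27.5))]
93 [(np.float64(-51.3), np.float64(-27.8)), (np.float64(-51.2), np.float64(27.4))]
press end z43 [(np.float64(69.9), np.float64(-28.2)), (np.float64(70.1), np.float64(28.1))]
pocket [(np.float64(-67.7), np.float64(-29.2)), (np.float64(-67.5), np.float64(29.6)), (np.float64(70.0), np.float64(29.4)), (np.float64(69.8), np.float64(-28.8))]
[571.45674499 109.65162293 197.90311801] (np.float64(61.4), np.float64(-0.6))
```

```bash
python3 -m pendant '[{"gripper":0,"xyz":[0.036,0.0005,0],"turn":[0,0,0]},{"gripper":0,"xyz":[0.036,0,0],"turn":[0,0,0]},{"gripper":0,"xyz":[0.035,0,0],"turn":[0,0,0]},{"gripper":0,"xyz":[0,0,0.02],"turn":[0,0,0]},{"gripper":0,"xyz":[0,0,0.025],"turn":[0,0,0]},{"gripper":0,"xyz":[0,0,0.025],"turn":[0,0,0]},{"gripper":0,"xyz":[0,0,0.02],"turn":[0,0,0]},{"gripper":0,"xyz":[0,0,0.015],"turn":[0,0,0]},{"gripper":0,"xyz":[0,0,0.01],"turn":[0,0,0]},{"gripper":0,"xyz":[0,0,0],"turn":[0,0,0]},{"gripper":0,"xyz":[0,0,0],"turn":[0,0,0]}]' 100
python3 - <<'E'
from h import *
im=eyes.read_camera('wrist'); cv2.imwrite('pics/w5.png',im[:,:,::-1])
n0=np.array([525.3,150.2]);a=-.7105
ux=np.array([np.cos(a),np.sin(a)]);uy=np.array([-np.sin(a),np.cos(a)])
s=monitor.get_state();d=s['tcp_pos'][:2]-n0;print(s['tcp_pos'],d@ux,d@uy,s['ee_rot'],s['force'])
E
```

```text
clock: 7.07
tcp_pos: [491.5, 180.0, 83.6]
ee_rot: [-3.14, -0.001, 2.429]
force: [-0.5, 0.1, 0.5]
finger_gap: 85.3
[492.15946491 180.26193338  84.43094684] -44.72849402282154 1.173340126517444 [3.14151995e+00 1.73900456e-04 2.42874096e+00] [ 0.21427035 -0.23237851  0.78692415]
```

View pics/w5.png

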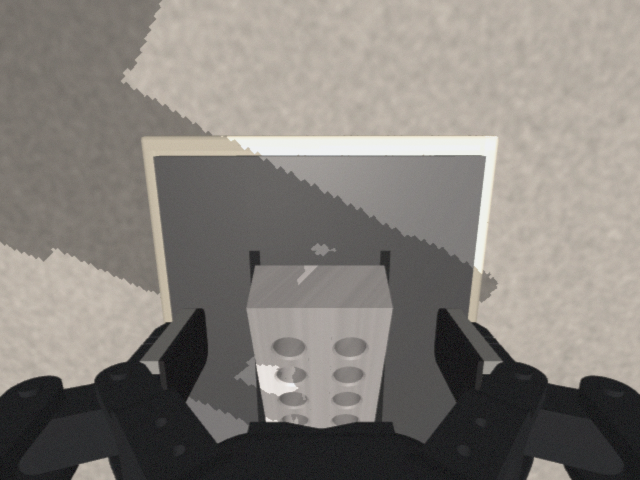

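```bash
python3 -m pendant '[{"gripper":0,"xyz":[0.001,-0.001,0.01],"turn":[0,0,0]},{"gripper":0,"xyz":[0,0,0.007],"turn":[0,0,0]},{"gripper":0.2,"xyz":[0,0,0],"turn":[0,0,0]},{"gripper":0.3,"xyz":[0,0,0],"turn":[0,0,0]},{"gripper":0.4,"xyz":[0,0,0],"turn":[0,0,0]},{"gripper":0.5,"xyz":[0,0,0],"turn":[0,0,0]},{"gripper":1,"xyz":[0,0,0],"turn":[0,0,0]},{"gripper":1,"xyz":[0,0,0],"turn":[0,0,0]},{"gripper":1,"xyz":[0,0,0],"turn":[0,0,0]},{"gripper":1,"xyz":[0,0,0],"turn":[0,0,0]}]' 100
python3 - <<'E'
from h import *
im=eyes.read_camera('wrist'); cv2.imwrite('pics/w6.png',im[:,:,::-1])
s=monitor.get_state();print(s['tcp_pos'],s['force'])
E
```

```text
clock: 7.95
tcp_pos: [490.8, 180.2, 68.0]
ee_rot: [3.141, 0.001, 2.429]
force: [-1.3, -0.6, 5.5]
finger_gap: 53.9
[490.76957273 180.21415498  67.97893395] [-2.11064907 -0.22817238  6.01795683]
```

View pics/w6.png

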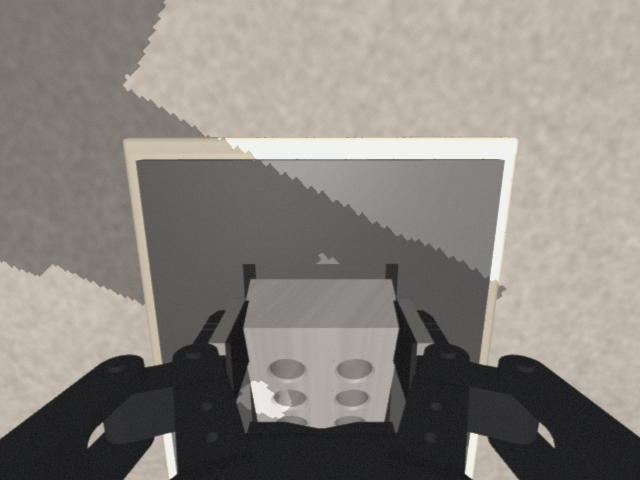

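```bash
python3 -m pendant '[{"gripper":1,"xyz":[0,0,-0.005],"turn":[0,0,0]},{"gripper":1,"xyz":[0,0,-0.01],"turn":[0,0,0]},{"gripper":1,"xyz":[0,0,-0.01],"turn":[0,0,0]},{"gripper":1,"xyz":[0,0,-0.015],"turn":[0,0,0]},{"gripper":1,"xyz":[0,0,-0.02],"turn":[0,0,0]},{"gripper":1,"xyz":[0,0,-0.02],"turn":[0,0,0]},{"gripper":1,"xyz":[0,0,-0.02],"turn":[0,0,0]},{"gripper":1,"xyz":[0,0,-0.015],"turn":[0,0,0]},{"gripper":1,"xyz":[0,0,-0.01],"turn":[0,0,0]},{"gripper":1,"xyz":[0,0,-0.005],"turn":[0,0,0]},{"gripper":1,"xyz":[0,0,0],"turn":[0,0,0]}]'
python3 - <<'E'
from h import *
c=eyes.calibration('wrist');im=eyes.read_camera('wrist'); cv2.imwrite('pics/w7.png',im[:,:,::-1]); np.save('w7.npy',c,allow_pickle=True)
im=eyes.read_camera('side'); cv2.imwrite('pics/s7.png',cv2.resize(im[150:270,200:360,::-1],None,fx=4,fy=4,interpolation=cv2.INTER_CUBIC))
s=monitor.get_state();print(s['tcp_pos'],s['force'],s['ft_torque'],s['q'])
E
```

```text
clock: 8.92
tcp_pos: [490.6, 180.2, 198.2]
ee_rot: [3.14, 0.001, 2.429]
force: [-0.3, 0.5, -5.7]
finger_gap: 53.5
[489.75582159 179.90028034 196.49144279] [-0.22844928 -0.52496591 -5.11784607] [ 0.16761484  0.25487168 -0.04714538] [ 3.29962938e-01  2.62919133e-01  1.73850434e+00  3.68082145e-05
  1.14203681e+00 -5.27982878e-01]
```

View pics/w7.png

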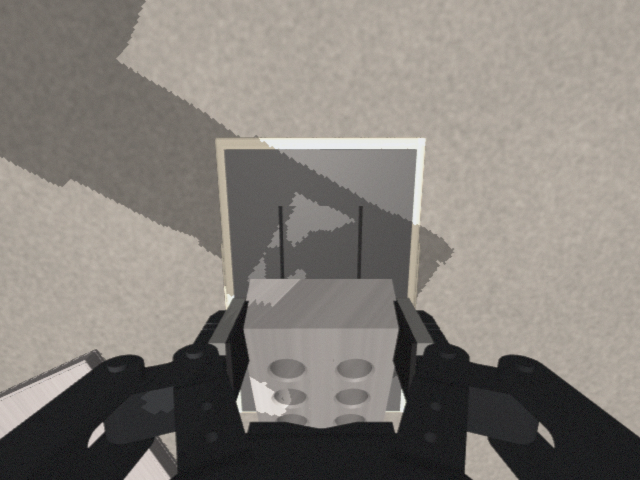

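View pics/s7.png

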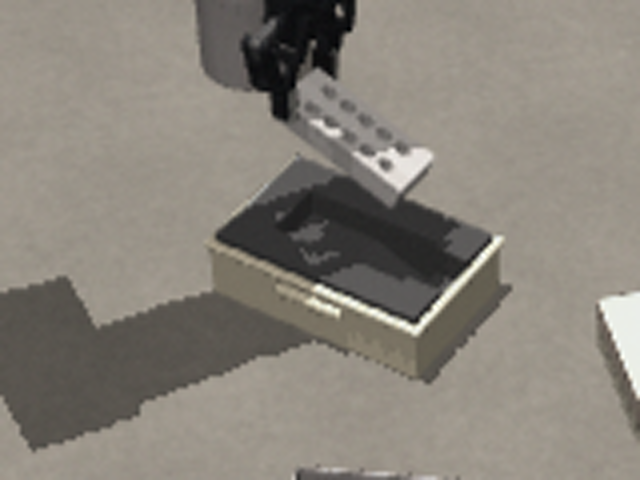

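```bash
python3 -m pendant '[{"gripper":1,"xyz":[-0.006,-0.007,0],"turn":[0,0,0]},{"gripper":1,"xyz":[-0.012,-0.014,0],"turn":[0,0,0]},{"gripper":1,"xyz":[-0.018,-0.02,0],"turn":[0,0,0]},{"gripper":1,"xyz":[-0.02,-0.023,0],"turn":[0,0,0]},{"gripper":1,"xyz":[-0.02,-0.023,0],"turn":[0,0,0]},{"gripper":1,"xyz":[-0.02,-0.023,0],"turn":[0,0,0]},{"gripper":1,"xyz":[-0.02,-0.023,0],"turn":[0,0,0]},{"gripper":1,"xyz":[-0.02,-0.023,0],"turn":[0,0,0]},{"gripper":1,"xyz":[-0.02,-0.023,0],"turn":[0,0,0]},{"gripper":1,"xyz":[-0.02,-0.023,0],"turn":[0,0,0]},{"gripper":1,"xyz":[-0.02,-0.023,0],"turn":[0,0,0]},{"gripper":1,"xyz":[-0.02,-0.023,0],"turn":[0,0,0]},{"gripper":1,"xyz":[-0.016,-0.017,0],"turn":[0,0,0]},{"gripper":1,"xyz":[-0.01,-0.01,0],"turn":[0,0,0]},{"gripper":1,"xyz":[0,0,0],"turn":[0,0,-0.109]},{"gripper":1,"xyz":[0,0,0],"turn":[0,0,-0.109]},{"gripper":1,"xyz":[0,0,0],"turn":[0,0,-0.109]},{"gripper":1,"xyz":[0,0,0],"turn":[0,0,-0.109]},{"gripper":1,"xyz":[0,0,0],"turn":[0,0,0]},{"gripper":1,"xyz":[0,0,0],"turn":[0,0,0]}]'
python3 -m pendant '[{"gripper":1,"xyz":[0,0,0],"turn":[0,-0.064,0]},{"gripper":1,"xyz":[0,0,0],"turn":[0,-0.064,0]},{"gripper":1,"xyz":[0,0,0],"turn":[0,-0.064,0]},{"gripper":1,"xyz":[0,0,0],"turn":[0,-0.064,0]},{"gripper":1,"xyz":[0,0,0],"turn":[0,-0.064,0]},{"gripper":1,"xyz":[0,0,0],"turn":[0,-0.064,0]},{"gripper":1,"xyz":[0,0,0],"turn":[0,0,0]},{"gripper":1,"xyz":[0,0,0],"turn":[0,0,0]}]'
python3 - <<'E'
from h import *
c=eyes.calibration('wrist');im=eyes.read_camera('wrist'); cv2.imwrite('pics/w8.png',im[:,:,::-1]); np.save('w8.npy',c,allow_pickle=True)
im=eyes.read_camera('side'); cv2.imwrite('pics/s8.png',cv2.resize(im[200:350,200:400,::-1],None,fx=4,fy=4,interpolation=cv2.INTER_CUBIC))
s=monitor.get_state();print(s['tcp_pos'],s['ee_rot'],s['force'],s['ft_torque'],s['q'],s['finger_gap'])
E
```

```text
clock: 10.68
tcp_pos: [493.1, -186.0, 196.7]
ee_rot: [-3.141, -0.002, 2.862]
force: [-0.8, 0.5, -5.0]
finger_gap: 53.4
clock: 11.35
tcp_pos: [492.3, -185.6, 196.7]
ee_rot: [3.141, 0.38, 2.863]
force: [0.7, 0.4, -5.2]
finger_gap: 53.9
[ 494.29087802 -186.41548302  197.65825964] [3.14149515 0.3835696  2.86414765] [ 0.24342795  0.02212193 -3.96101289] [ 0.13380543  0.71254855 -0.00638028] [-0.4129566   0.1094302   2.0005607   0.08347841  0.65291256 -1.76293429] 53.64145102580025
```

View pics/w8.png

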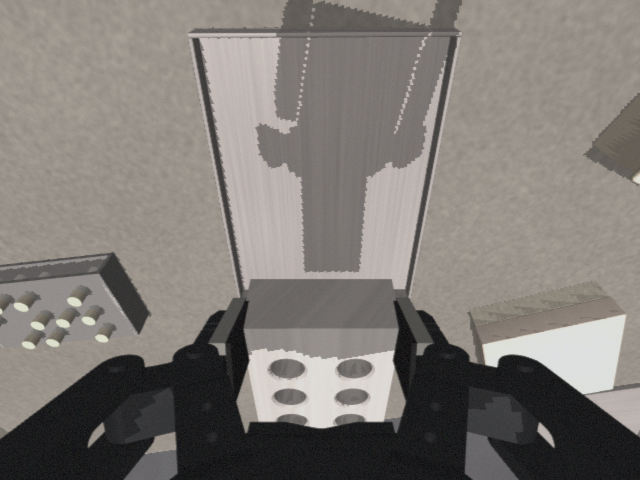

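View pics/s8.png

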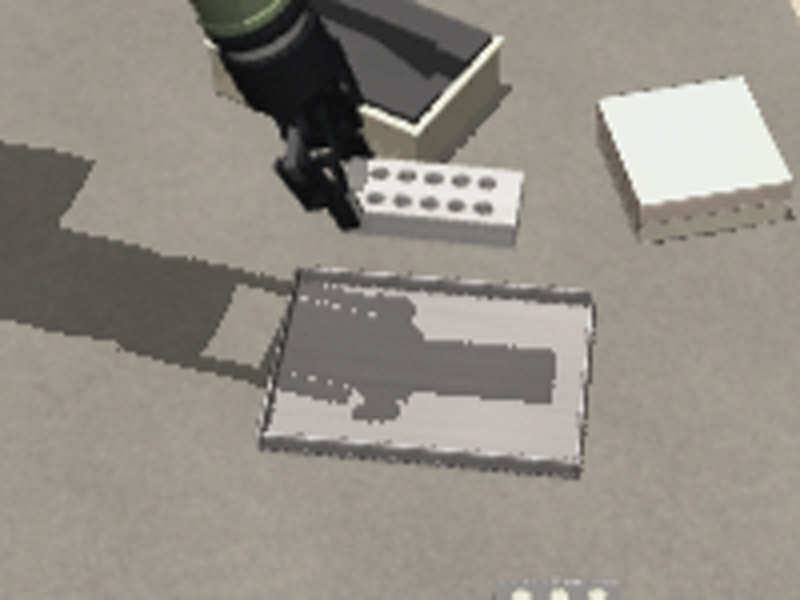

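Run:
```python
from h import *
c=np.load('w8.npy',allow_pickle=True).item()
A=onz(c,191,35,20);B=onz(c,460,35,20);print(A,B,np.linalg.norm(A-B))
e=B-A; yaw=np.arctan2(e[1],e[0])-np.pi/2; m=(A+B)/2
ctr=m[:2]+125*np.array([np.cos(yaw),np.sin(yaw)]); print(yaw,ctr)
L=onz(c,236,290,20);R=onz(c,412,285,20);print(L,R)
t=np.array([494.2,-186.4]);t2=t+51.8*np.array([np.cos(-.2775),np.sin(-.2775)]);print('block ctr',t2)
```

```text
[ 398.56806222 -247.93114312   20.        ] [447.01095286 -78.52870891  20.        ] 176.19278750837398
-0.2785299275121933 [ 542.97209036 -197.59774218]
[ 620.31125069 -313.0137512    20.        ] [ 662.84845897 -139.09893904   20.        ]
block ctr [ 544.01830415 -200.59072131]
```

```bash
python3 -m pendant '[{"gripper":1,"xyz":[0.0056,0,0.0139],"turn":[0,0,0]},{"gripper":1,"xyz":[0.0094,0,0.0232],"turn":[0,0,0]},{"gripper":1,"xyz":[0.0094,0,0.0232],"turn":[0,0,0]},{"gripper":1,"xyz":[0.0094,0,0.0232],"turn":[0,0,0]},{"gripper":1,"xyz":[0.0094,0,0.0232],"turn":[0,0,0]},{"gripper":1,"xyz":[0.0094,0,0.0232],"turn":[0,0,0]},{"gripper":1,"xyz":[0.0056,0,0.0139],"turn":[0,0,0]},{"gripper":1,"xyz":[0.0037,0,0.0093],"turn":[0,0,0]},{"gripper":1,"xyz":[0.0019,0,0.0046],"turn":[0,0,0]},{"gripper":1,"xyz":[0.0007,0,0.0019],"turn":[0,0,0]},{"gripper":1,"xyz":[0,0,0],"turn":[0,0,0]}]'
python3 - <<'E'
from h import *
im=eyes.read_camera('side'); cv2.imwrite('pics/s9.png',cv2.resize(im[220:340,240:380,::-1],None,fx=5,fy=5,interpolation=cv2.INTER_CUBIC))
s=monitor.get_state();print(s['tcp_pos'],s['ee_rot'],s['force'],s['ft_torque'])
E
```

```text
clock: 12.37
tcp_pos: [494.7, -186.5, 25.1]
ee_rot: [3.141, 0.384, 2.865]
force: [0.1, -0.3, -4.6]
finger_gap: 53.4
[ 494.75171084 -186.58180654   25.6687314 ] [-3.14154262  0.38532517  2.86473602] [ 0.27389799 -0.2247898  -4.47595382] [ 0.24047858  0.68966665 -0.0233633 ]
```

View pics/s9.png

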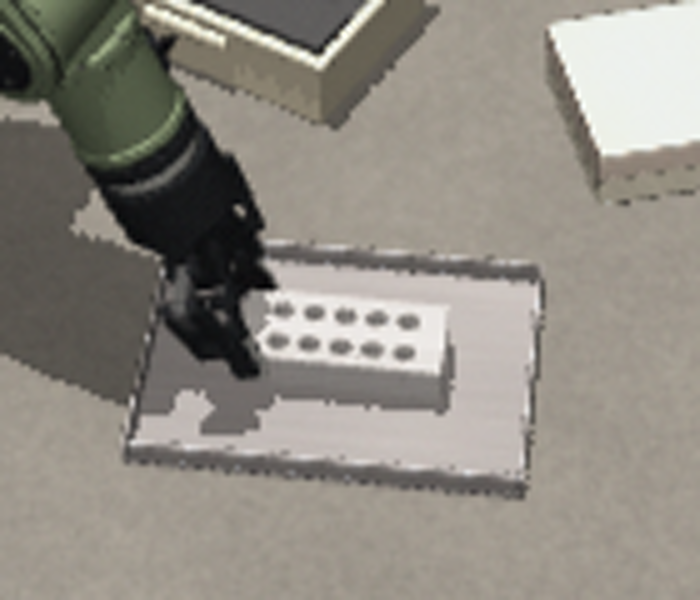

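Expected contact is near TCP z ≈ 7–8; going down slowly and watching the force.

```bash
python3 -m pendant '[{"gripper":1,"xyz":[0.0011,0,0.0028],"turn":[0,0,0]},{"gripper":1,"xyz":[0.0011,0,0.0028],"turn":[0,0,0]},{"gripper":1,"xyz":[0.0011,0,0.0028],"turn":[0,0,0]},{"gripper":1,"xyz":[0.0007,0,0.0019],"turn":[0,0,0]},{"gripper":1,"xyz":[0.0007,0,0.0019],"turn":[0,0,0]},{"gripper":1,"xyz":[0,0,0],"turn":[0,0,0]}]'
```

```text
clock: 12.92
tcp_pos: [493.6, -186.2, 11.7]
ee_rot: [3.141, 0.383, 2.865]
force: [0.2, -0.4, -4.8]
finger_gap: 53.3
```

```bash
python3 -m pendant '[{"gripper":1,"xyz":[0.0004,0,0.0009],"turn":[0,0,0]},{"gripper":1,"xyz":[0.0004,0,0.0009],"turn":[0,0,0]},{"gripper":1,"xyz":[0,0,0],"turn":[0,0,0]}]'
```

```text
clock: 13.17
tcp_pos: [493.9, -186.3, 10.1]
ee_rot: [-3.141, 0.384, 2.865]
force: [-0.7, -0.1, -4.9]
finger_gap: 53.5
```

```bash
python3 -m pendant '[{"gripper":1,"xyz":[0.0004,0,0.0009],"turn":[0,0,0]},{"gripper":1,"xyz":[0.0002,0,0.0005],"turn":[0,0,0]},{"gripper":1,"xyz":[0,0,0],"turn":[0,0,0]}]'
python3 -c "
from workcell import monitor
s=monitor.get_state();print(s['force'],s['ft_torque'])"
```

```text
clock: 13.42
tcp_pos: [494.0, -186.4, 9.3]
ee_rot: [-3.141, 0.386, 2.865]
force: [-3.9, 0.4, 2.7]
finger_gap: 53.4
[-3.91844257  0.38636206  2.67756017] [0.35003949 0.52301187 0.04275543]
```

```bash
python3 -m pendant '[{"gripper":1,"xyz":[0.0002,0,0.0005],"turn":[0,0,0]},{"gripper":1,"xyz":[0,0,0],"turn":[0,0,0]}]' 20
python3 - <<'E'
from h import *
s=monitor.get_state();print(s['force'],s['ft_torque'])
im=eyes.read_camera('side'); cv2.imwrite('pics/s10.png',cv2.resize(im[240:320,260:360,::-1],None,fx=7,fy=7,interpolation=cv2.INTER_CUBIC))
E
```

```text
clock: 13.58
tcp_pos: [494.0, -186.4, 9.3]
ee_rot: [-3.141, 0.386, 2.865]
force: [-6.4, 2.1, 9.2]
finger_gap: 53.5
[-6.38502772  2.09962349  9.21971988] [0.43775273 0.52199348 0.07973001]
```

View pics/s10.png

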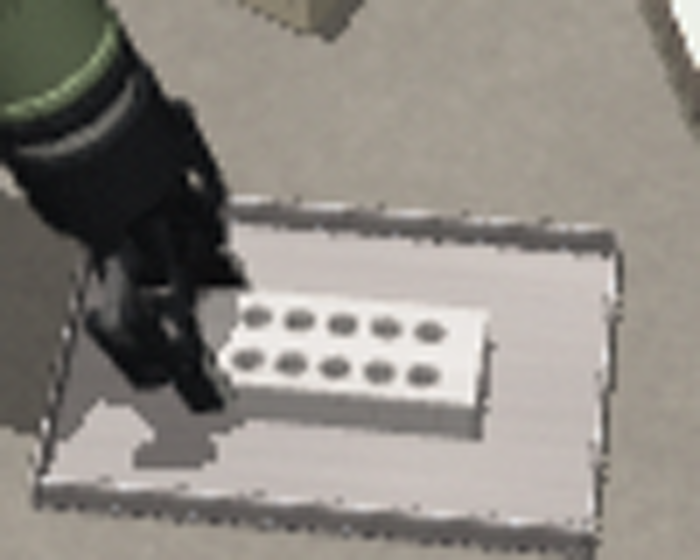

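```bash
python3 -m pendant '[{"gripper":0.3,"xyz":[0,0,0],"turn":[0,0,0]},{"gripper":0.25,"xyz":[0,0,0],"turn":[0,0,0]},{"gripper":0.2,"xyz":[0,0,0],"turn":[0,0,0]},{"gripper":0.1,"xyz":[0,0,0],"turn":[0,0,0]},{"gripper":0,"xyz":[0,0,0],"turn":[0,0,0]},{"gripper":0,"xyz":[0,0,0],"turn":[0,0,0]}]'
python3 -m pendant '[{"gripper":0,"xyz":[0,0,-0.01],"turn":[0,0,0]},{"gripper":0,"xyz":[0,0,-0.02],"turn":[0,0,0]},{"gripper":0,"xyz":[0,0,-0.03],"turn":[0,0,0]},{"gripper":0,"xyz":[0,0,-0.04],"turn":[0,0,0]},{"gripper":0,"xyz":[0,0,-0.04],"turn":[0,0,0]},{"gripper":0,"xyz":[-0.01,0,-0.03],"turn":[0,0,0]},{"gripper":0,"xyz":[-0.01,0,-0.02],"turn":[0,0,0]},{"gripper":0,"xyz":[0,0,0],"turn":[0,0.1,0]},{"gripper":0,"xyz":[0,0,0],"turn":[0,0.1,0]},{"gripper":0,"xyz":[0,0,0],"turn":[0,0.1,0]},{"gripper":0,"xyz":[0,0,0],"turn":[0,0.084,0]},{"gripper":0,"xyz":[0,0,0],"turn":[0,0,0]},{"gripper":0,"xyz":[0,0,0],"turn":[0,0,0]}]'
python3 - <<'E'
from h import *
for n in ('wrist','side'):
  im=eyes.read_camera(n); cv2.imwrite(f'pics/{n}11.png',im[:,:,::-1]); np.save(n+'11.npy',eyes.calibration(n),allow_pickle=True)
print(monitor.get_state()['force'])
E
```

```text
clock: 14.13
tcp_pos: [494.0, -186.4, 8.1]
ee_rot: [-3.141, 0.384, 2.865]
force: [-0.3, 0.6, 0.0]
finger_gap: 85.0
clock: 15.22
tcp_pos: [443.6, -171.9, 191.0]
ee_rot: [3.141, 0.0, 2.865]
force: [-0.4, 0.3, -0.0]
finger_gap: 85.0
[ 0.07996807 -0.0075688  -0.41491854]
```

View pics/wrist11.png

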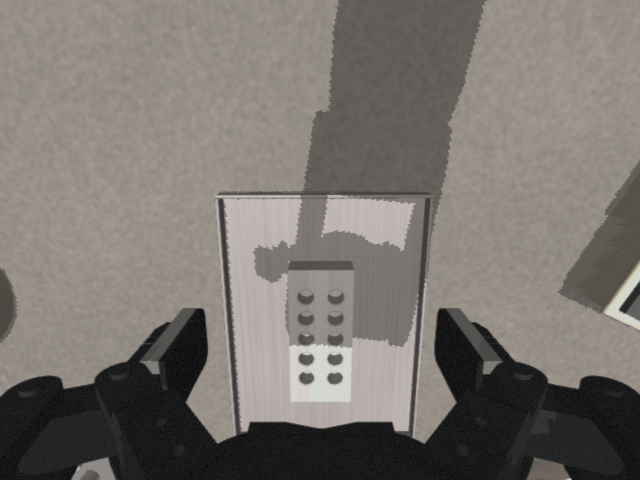

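View pics/side11.png

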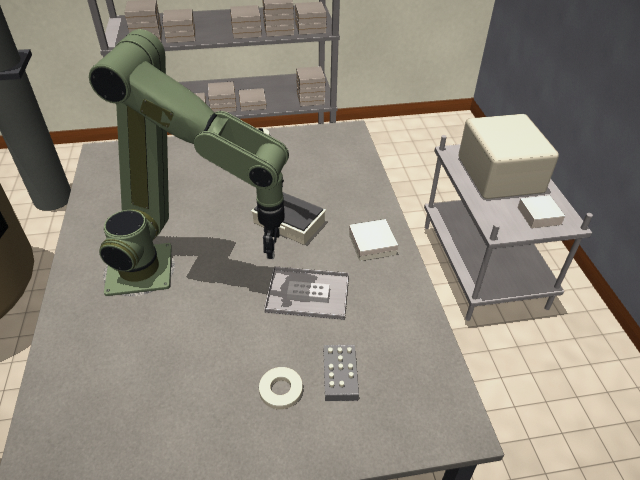

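Run:
```python
from h import *
c=np.load('wrist11.npy',allow_pickle=True).item()
P=np.array([onz(c,u,v,28) for u,v in [(288.5,270),(353.5,270),(351.5,401.5),(290.5,401.5)]])
print(P.mean(0).round(1),[np.linalg.norm(P[(i+1)%4]-P[i]).round(1) for i in range(4)])
r.finish_job()
```

```text
[ 541.9 -200.3   28. ] [np.float64(54.8), np.float64(130.1), np.float64(57.0), np.float64(130.1)]
the job is handed in; nothing more can be done
```

The cold block is now in the steel tray, lying flat with its wells up, and I handed the job in at about 15 s on the robot's clock.

**What I did:**
- With shut fingers I pressed the notch end down about 19 mm. The block rocked over the ridge and stayed tipped when I let go.
- I gripped the raised end by its long sides at 100 N, lifted it out, turned it level over the tray and lowered it slowly to contact at under 10 N. Then I opened the gripper and backed off.

**Last checks:**
- **Position:** the last wrist picture puts the block centre at about (542, -200) mm. The tray centre measured about (543, -198) mm before placing.
- **Flatness:** the outline, cast at the height of a flat block, measures 130 x 55–57 mm against the true 130 x 56 mm. That agrees with it lying flat on the tray floor.
- **Bystanders:** the side view shows the tray, cryobox, rack and ring where they were. The flask is hidden behind the arm in that picture, and the arm never went near it.
- **Robot:** the measured force is about 0 N with the gripper open and clear.

**Measurements that disagreed:** my first corner readings of tub and tray from the scene and side cameras differed by up to about 10 mm (13 mm at one tray corner). I went by the wrist-camera values, with the side view as a check.

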